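# Bed a culture flask on the rocking platform

## Task

Lay the standing culture flask down on the rocking platform: without grasping or lifting it, pull it over towards the open front edge and ease it down gently onto its broad side, never letting it drop. Then push it back by its cap end until its base is flush against the rear stop, and slide the blue retaining bar up against it so that it lies snugly between the bar and the side rail. Leave the other things on the bench alone.

Things in the scene. Friction and masses are not known exactly. Their poses are not given: they have to be found in the camera images.
- rocker: Rocking platform, fixed, level. Origin: centre of its underside on the bench; x points to its rear (away from the robot), y left, z up. Deck with dark mat, top 85 mm above the bench, from x = -75 mm (open front edge, no lip; the machine's foremost part) to 113 mm, 131 mm to either side. Rear stop: aluminium bar along y, front face at x = 95 mm, 26 mm high
- deck_corner (a point): corner on the deck's surface (x = 95, y = -105, z = 85 mm in the platform's frame, same axes) where the rear stop meets the side rail: an aluminium bar along x at the deck's right (-y) edge, inner face at y = -105 mm, 26 mm high, from x = -49 to 91 mm. The flask's base and one side end up against these two faces
- flask: Clear culture flask with red screw cap, 0.2 to 0.33 kg, standing on its narrow base on the deck, 180 mm tall. Origin: centre of the base's underside; z to the cap, x thickness, y width. Body 40 mm thick (x = -20 to 20), 96 mm wide up to z = 104, then sloping shoulders to z = 142. Its -x face, towards the open front at the start (within 0.1 rad of the platform's axes), is the side to lie on
- cap_top (a point): centre of the end of the flask's red cap, at x = 4, y = 0, z = 180 mm in the flask's frame, same axes. The cap is 33 mm in diameter and spans z = 150 to 180 mm. When the flask lies down the cap stands out in the air beyond the deck's open front edge, its underside 7 mm above deck level, so a fingertip can be under it to the last
- foot_front (a point): middle of the base's front lower edge, about which the flask tips towards the open front: x = -20 mm in the flask's frame
- foot_back (a point): middle of the base's rear lower edge: x = +20 mm in the flask's frame
- retaining_bar (a joint): Slide of the blue retaining bar (m): 0 = parked at the deck's left, grows to the right (platform's -y) up to 0.150. Bar along x, from x = -50 to 90 mm, 14 mm thick, 24 mm high; its flask-side face is at y = 95 mm minus the joint value, so it meets a flask that lies against the side rail at 0.104. About 2.5 N to move, stays where left; it shoves the lying flask along
- bar_push (a point): middle of the outer (left, +y) side face of the retaining bar, 13 mm above the deck: where to push it; moves with the bar; axes as the platform's
- specimen_pot: bystander: white specimen pot with an orange lid, 63 mm across, 61 mm high; origin at the centre of its underside
- timer: bystander: white bench timer, 50 x 62 x 21 mm; origin at the centre of its underside
- tube_block: bystander: white foam block of sample tubes with orange caps, 123 x 123 x 99 mm; origin at the centre of its underside
- forceps: bystander: steel forceps lying on the bench, 26 x 128 x 9 mm; origin at the centre of the underside
- white_cup: bystander: white cup, 71 mm across, 90 mm high; origin at the centre of its underside
- tip_box: bystander: blue box of pipette tips, 86 x 122 x 55 mm; origin at the centre of its underside
- screen_panel: obstacle of the room: tall black partition panel on the bench, left of the work, 0.66 m high; it stands along x from x = 0.46 to 0.87 m at y = 0.27 m. Swing the arm round in front of it (at small radius), not through it

How it is judged:
By the outcome, as a careful person would: the job done as asked, in the order asked, and still so for the second after the job is handed in, with the robot touching nothing.
It also fails if it takes over 72 s, if anything falls off the work surface, if the arm or the gripper's body presses on something with over 40 N, if the wrist force passes 120 N, or if a joint passes its speed limit or range.

## Robot

A 6-joint arm with a two-finger parallel gripper is mounted at the origin on a cart in front of the work surface, level with it; the furniture and walls round the work are solid. World frame = base frame: x ahead of the robot, y to its left, z up, the work surface at z = 0. Lengths are in m, angles in rad, forces in N, time in s.
With the tool pointing down it reaches from about 0.3 to 0.875 m from the base axis. Payload 6.4 kg.
Tool frame: the origin (TCP) lies at the very end of the fingers, on their centre line; the grasp point (between the pads) lies 19 mm behind it; z points along the fingers, y is the line along which they close (so a half turn about z gives the same grasp; the last joint's range is limited). The gripper opens to 85 mm and grips with 20 to 120 N. Pads are 22 mm wide; open, the fingers measure 114 mm over their backs; the gripper's body (76 mm by 85 mm) begins 54 mm behind the grasp point. The pads swing forward as they close: fully open they stand 13 mm farther back than shut.
Start: joints at [1.141, 0.181, 1.607, -0, 1.354, -0.206], TCP at [0.128, 0.561, 0.231] pointing down, gripper open.
Joint ranges: [-2.99, 2.99], [-0.89, 2.07], [0.3, 2.58], [-1.14, 4.28], [0, 2.63], [-3.12, 3.12]. Speed limits (rad/s): [2.57, 2.57, 3.01, 3.14, 3.14, 3.14].

## Interface

Orientations are given as a unit quaternion [w, x, y, z].
In Python, from bench import ctrl gives the robot as it stands.
- The arm moves only by the tool jog_arm, never from a script. Its argument "series" is a list that holds one entry, the list of rows, each a list of 7 numbers: the shift along the tool's x, y, z in mm, then the turn, a rotation vector about the tool's x, y, z in rad, then the finger opening in mm, from 0 to 85.4. In form: [[[tx, ty, tz, rx, ry, rz, gripper], ...]]. A call has exactly 10 rows; each row shifts and turns the commanded pose from where the row before left it, along the tool's axes as they then stand; what a row does not reach is not made up. A row lasts 1/10 s, in which the tool goes at most 50 mm and 8.59 degrees, less where a joint would pass 70% of its speed; a pose out of reach is approached as far as the arm can. A call with a gripper value outside its range is refused whole. The fingers move at their own pace and stop on an object; the grip force is fixed at half the most. Time passes only in rows, so rows that do not move let the fingers close, or fill a call up. It gives the time, the measured TCP pose, the force, the opening and the grip force at its end, in the units of the state.
- ctrl.get_obs(): the state, without advancing time (a new reading comes with each control period).
- ctrl.camera(name): name is "scene" or "top" or "wrist"; returns a dict with "frame" (420x560x3 uint8, blue, green, red), "z_map" (420x560 float32, m along the optical axis (not along the pixel's ray), 0 where there is no reading), "fx", "fy", "cx", "cy" (pixels), "k1" (the pictures are not rectified: a ray, as slopes to the right and down, at radius r is drawn at 1 + k1 r^2 times it, then the intrinsics apply), "xyz" and "rotation" of the camera in the world. Camera axes: x right, y down, z forward; pixel columns grow to the right and rows downward; lengths in m; the calibration is good to about 2 mm. A picture is of the moment at which its call begins.
- ctrl.hand_in(): hands the job in; it is judged then, once.
The state is a dict: "time_s": time; "q": joint angles; "dq": joint speeds; "joint_efforts": joint torques, N m; "eef_pos": TCP position; "eef_rot": TCP orientation; "wrist_force": force on the tool from outside, world axes, zero at the start; "torque": the same for the moment, N m; "opening": opening from 0.0 (shut) to 1.0 (fully open); "grasp_force": force on a finger pad.
Only numpy, scipy, OpenCV 4.12 (cv2) and the standard library are available. Lean on these libraries where they do the work, as an engineer would, in place of code of your own. Each camera call takes 0.05 s, during which the arm holds its last target. There are 200 camera calls.

## Working session

There is one attempt and no reset: what is moved stays moved. The work goes in short steps, Python scripts to look and compute and a tool call to move; the robot and the scene stay as the last step left them, time stands still between calls to the robot, and variables do not carry over. Pictures are saved under pics/ and viewed, at most 11 in all, crops included, and the job is handed in when it is done.

Besides the shell and the picture viewer there is one more tool, called after ">>>" as name(argument=value, ...) on one line, values as JSON. jog_arm: Moves the arm, as the interface text tells. Its arguments: {"type":"object","properties":{"series":{"type":"array"}},"required":["series"]}

```bash
ls; mkdir -p pics
python3 - <<'E'
from bench import ctrl
import cv2,numpy as np,pickle
d={n:ctrl.camera(n) for n in("scene","top")}
pickle.dump(d,open('cams.pkl','wb'))
cv2.imwrite('pics/a.png',cv2.resize(np.hstack([d['scene']['frame'],d['top']['frame']]),(800,300)))
cv2.imwrite('pics/top.png',d['top']['frame']);cv2.imwrite('pics/scene.png',d['scene']['frame'])
for n in d: print(n,{k:np.round(v,4).tolist() for k,v in d[n].items() if k not in('frame','z_map')})
o=ctrl.get_obs();print(o)
E
```

```text
pics
scene {'fx': 533.3775, 'fy': 533.3775, 'cx': 278.6632, 'cy': 209.5553, 'k1': 0.0033, 'xyz': [-0.6851, -1.1062, 1.0644], 'rotation': [-0.465, 0.791, -0.3381, 0.2093]}
top {'fx': 406.4067, 'fy': 406.4067, 'cx': 281.9091, 'cy': 211.5221, 'k1': 0.012, 'xyz': [0.4251, -0.013, 1.4549], 'rotation': [0.0084, -0.6977, 0.7162, -0.0137]}
{'time_s': 0.1, 'q': array([ 1.14069637e+00,  1.81482158e-01,  1.60786582e+00,  3.61236691e-06,
        1.35378687e+00, -2.06286273e-01]), 'dq': array([ 0.00059148, -0.00075704, -0.00227132,  0.00195792,  0.00102127,
        0.0015579 ]), 'joint_efforts': array([ 1.08456523e-03, -4.45878911e+01, -3.52239275e+01, -1.39477283e-04,
        4.12901718e-03, -3.45653746e-05]), 'eef_pos': array([0.12739419, 0.56022603, 0.23048596]), 'eef_rot': array([-2.42913498e-04,  1.11673770e-01,  9.93744622e-01, -7.31838320e-04]), 'wrist_force': array([0.61407679, 0.60252787, 0.30394108]), 'torque': array([-0.047142  , -0.0141581 , -0.00025551]), 'grasp_force': 0.0, 'opening': 1.0048988333228897}
```

View pics/top.png

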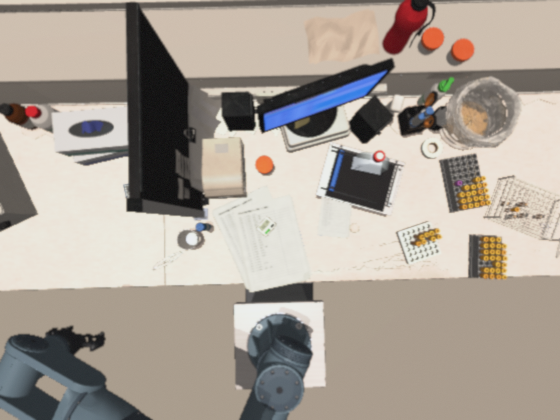

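View pics/scene.png

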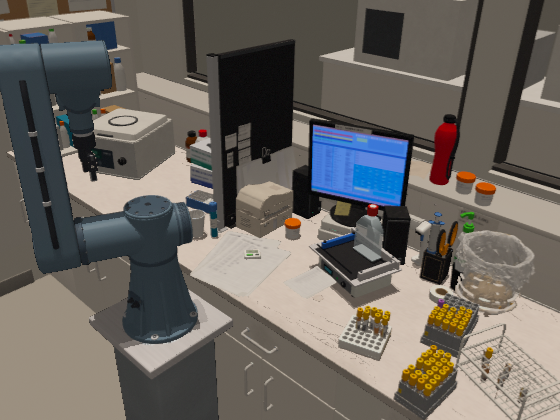

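Top view: the rocker is around (362,180), the flask cap at (379,156), the blue bar at (336,172). The panel is at the left, around (160,120). Next I'll measure with depth and colour.

```bash
cat > h.py <<'E'
import numpy as np,cv2,pickle
from scipy.spatial.transform import Rotation as R
def Rm(q): return R.from_quat([q[1],q[2],q[3],q[0]]).as_matrix()
def slopes(c,uv):
    uv=np.asarray(uv,float).reshape(-1,2); d=(uv-[c['cx'],c['cy']])/[c['fx'],c['fy']]; s=d.copy()
    for _ in range(5): s=d/(1+c['k1']*(s**2).sum(1,keepdims=True))
    return s
def ray(c,uv): s=slopes(c,uv); return np.c_[s,np.ones(len(s))]@Rm(c['rotation']).T
def onz(c,uv,z): r=ray(c,uv); o=np.array(c['xyz']); return o+r*((z-o[2])/r[:,2])[:,None]
def cloud(c):
    v,u=np.mgrid[:420,:560]; r=ray(c,np.c_[u.ravel(),v.ravel()])
    return (np.array(c['xyz'])+r*c['z_map'].ravel()[:,None]).reshape(420,560,3)
def proj(c,P):
    p=(np.asarray(P,float).reshape(-1,3)-c['xyz'])@Rm(c['rotation']); s=p[:,:2]/p[:,2:]
    return s*(1+c['k1']*(s**2).sum(1,keepdims=True))*[c['fx'],c['fy']]+[c['cx'],c['cy']]
E
python3 - <<'E'
from h import *
d=pickle.load(open('cams.pkl','rb'));t=d['top'];P=cloud(t)
s=slice(135,225),slice(305,425)
z=P[s][...,2]
print('bench z',np.median(P[200:215,300:310,2]))
m=((z>.075)&(z<.095)).astype(np.uint8)
m2=((z>.07)&(z<.13)).astype(np.uint8)
for n,mm in(('deck',m),('all',m2)):
    cs,_=cv2.findContours(mm,cv2.RETR_EXTERNAL,cv2.CHAIN_APPROX_NONE);c=max(cs,key=cv2.contourArea)
    b=cv2.boxPoints(cv2.minAreaRect(c))+[305,135]
    print(n,b.tolist(),onz(t,b,.085).round(4).tolist())
A=cv2.resize(t['frame'][s],None,fx=6,fy=6,interpolation=cv2.INTER_CUBIC)
cv2.imwrite('pics/z.png',A)
f=d['scene']['frame'];
cv2.imwrite('pics/sz.png',cv2.resize(f[190:310,300:420],None,fx=5,fy=5,interpolation=cv2.INTER_CUBIC))
for n,(r0,r1,c0,c1) in(('top',(140,170,365,395)),('scene',(195,230,355,390))):
    I=d[n]['frame'][r0:r1,c0:c1].astype(int)
    mk=(I[...,2]>110)&(I[...,1]<80)
    v,u=np.nonzero(mk);print(n,'cap px',u.mean()+c0,v.mean()+r0,u.min()+c0,u.max()+c0,v.min()+r0,v.max()+r0,len(u))
E
```

```text
bench z 0.0016497619187869628
deck [[314.945556640625, 194.5959930419922], [329.7306594848633, 141.36962890625], [405.34098052978516, 162.37249755859375], [390.5558776855469, 215.59886169433594]] [[0.522, -0.1369, 0.085], [0.7014, -0.1922, 0.085], [0.6233, -0.4463, 0.085], [0.4443, -0.39, 0.085]]
all [[314.9588851928711, 194.7926368713379], [329.6596374511719, 141.2399024963379], [405.2752990722656, 161.99714279174805], [390.57454681396484, 215.5498809814453]] [[0.5213, -0.1369, 0.085], [0.7019, -0.192, 0.085], [0.6246, -0.4461, 0.085], [0.4445, -0.39, 0.085]]
top cap px 375.6923076923077 158.84615384615384 374 378 155 161 13
scene cap px 372.3157894736842 206.3684210526316 368 377 204 208 19
```

View pics/z.png

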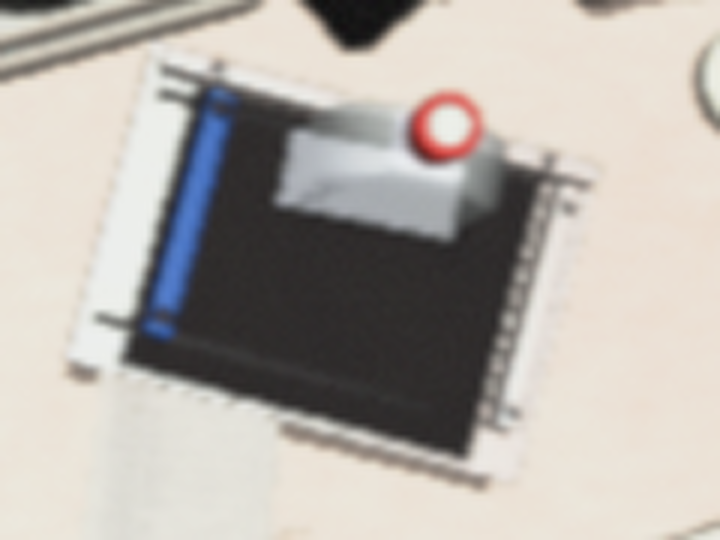

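View pics/sz.png

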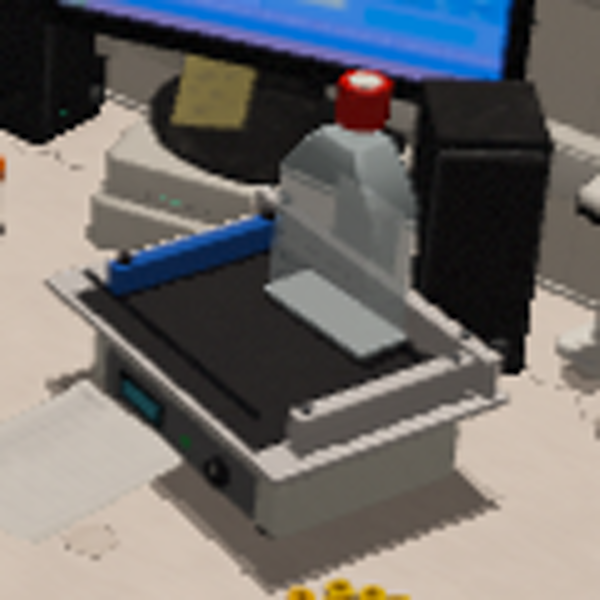

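The top crop shows the platform yawed about -0.3 rad, with the cap top at roughly (379.1,155.6). In the scene crop the cap top is at roughly (372.8,205.0). I'll triangulate the cap and overlay the platform model points as a check.

Run:
```python
from h import *
d=pickle.load(open('cams.pkl','rb'));t,s=d['top'],d['scene']
ra,rb=ray(t,[379.1,155.6])[0],ray(s,[372.8,205.0])[0];oa,ob=np.array(t['xyz']),np.array(s['xyz'])
k=np.linalg.lstsq(np.c_[ra,-rb],ob-oa,rcond=None)[0]
A,B=oa+k[0]*ra,ob+k[1]*rb;print('cap',A.round(4),B.round(4),'onz',onz(t,[379.1,155.6],.265).round(4))
yaw=-.298;O=np.array([.5546,-.2858,0]);M=R.from_euler('z',yaw).as_matrix()
cap=(A+B)/2; print('cap in rocker',((cap-O)@M*1000).round(1))
w=lambda p:O+np.array(p)/1000@M.T
pts=[[-75,131,85],[-75,-131,85],[113,-131,85],[113,131,85],[95,-105,85],[95,-105,111],[-49,-105,111],[-50,95,109],[-50,109,109],[90,95,109],[95,100,111]]
# slab corners seen from both views on z=.085
for n,c,o,u0,f in(('z',t,'z',(305,135),6),('sz',s,'sz',(300,190),5)):
    I=cv2.imread(f'pics/{n}.png')
    L=[w(p) for p in pts]
    for p in proj(c,L): cv2.circle(I,tuple(int(x) for x in ((p-u0)*f+f/2)),3,(0,255,0),-1)
    cv2.imwrite(f'pics/{n}2.png',I)
a=cv2.imread('pics/z2.png');b=cv2.imread('pics/sz2.png')[150:550]
cv2.imwrite('pics/ov.png',np.hstack([cv2.resize(a,(400,300)),cv2.resize(b,(400,300))]))
px=lambda L,u0,f:(np.array(L)-f/2)/f+u0
print('slab top',((onz(t,px([[295,130],[275,205],[450,240],[470,165]],(305,135),6),.085)-O)@M*1e3).round(0).tolist())
print('slab scene',((onz(s,px([[265,290],[310,270],[410,340],[360,358]],(300,190),5),.085)-O)@M*1e3).round(0).tolist())
# depth cloud points of flask in both
for c in(t,s):
    Q=(cloud(c).reshape(-1,3)-O)@M*1e3; q=Q[(abs(Q[:,0])<140)&(abs(Q[:,1])<90)&(Q[:,2]>115)&(Q[:,2]<280)]
    print(len(q),q.min(0).round(),q.max(0).round())
    for z0 in range(120,280,20):
        r=q[(q[:,2]>=z0)&(q[:,2]<z0+20)]
        if len(r):print(z0,len(r),r.min(0).round()[:2],r.max(0).round()[:2])
```

```text
cap [ 0.6188 -0.312   0.268 ] [ 0.619  -0.3123  0.2681] onz [[ 0.6193 -0.3128  0.265 ]]
cap in rocker [ 69.2  -6.3 268. ]
slab top [[86.0, 41.0, 85.0], [42.0, 41.0, 85.0], [49.0, -60.0, 85.0], [94.0, -59.0, 85.0]]
slab scene [[47.0, 46.0, 85.0], [90.0, 52.0, 85.0], [95.0, -49.0, 85.0], [53.0, -50.0, 85.0]]
671 [-42. -84. 115.] [106.  90. 272.]
120 43 [ 43. -53.] [80. 43.]
140 46 [ 43. -50.] [75. 43.]
160 40 [ 43. -53.] [77. 43.]
180 88 [ 43. -57.] [87. 42.]
200 149 [ 43. -52.] [88. 38.]
220 128 [ 45. -38.] [82. 22.]
240 21 [ 53. -23.] [81. 11.]
260 118 [ 53. -24.] [88. 11.]
1011 [-44. -58. 115.] [ 89.  86. 268.]
120 143 [ 39. -56.] [86. 38.]
140 148 [ 39. -58.] [89. 39.]
160 155 [ 39. -58.] [87. 41.]
180 164 [ 40. -55.] [89. 39.]
200 145 [ 40. -51.] [86. 27.]
220 99 [ 43. -41.] [84. 12.]
240 64 [ 52. -24.] [81.  4.]
260 51 [ 53. -25.] [86.  8.]
```

View pics/ov.png

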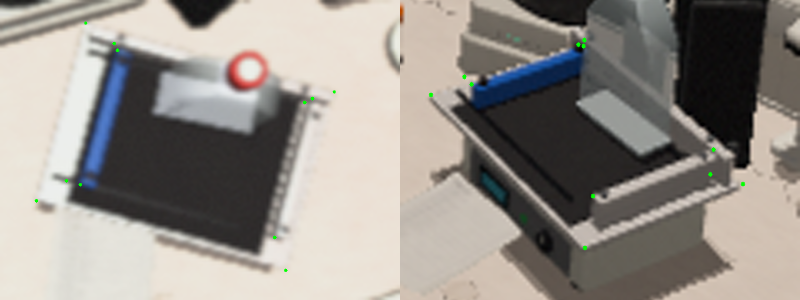

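The projected points land on the platform's corners. In the platform frame the flask spans about x 45..85 mm, centre y is about -7, and it's yawed about +0.06 rad. I'll retract and swing round in front of the panel.

>>> jog_arm(series=[[[0,-45,-25,0,0,0,60],[0,-45,-25,0,0,0,60],[0,-45,-25,0,0,0,60],[0,-45,-25,0,0,0,60],[0,-20,-20,0,0,0,60],[-46,-3,0,0,0,0.13,60],[-46,-3,0,0,0,0.13,60],[-46,-3,0,0,0,0.13,60],[-46,-3,0,0,0,0.13,60],[-46,-3,0,0,0,0.13,60]]])

```text
time_s: 1.1
eef_pos: [0.2788, 0.2512, 0.3482]
eef_rot: [-0.0, 0.425, 0.905, 0.0]
wrist_force: [0.6, -0.0, 0.4]
opening: 0.704
grasp_force: 0.0
```

```bash
cat > ob.py <<'E'
from bench import ctrl
from h import *
O=np.array([.5546,-.2858,0]);M=R.from_euler('z',-.298).as_matrix()
o=ctrl.get_obs()
open('log.txt','a').write(repr((o['q'].tolist(),o['eef_pos'].tolist(),o['eef_rot'].tolist()))+'\n')
T=Rm(o['eef_rot'])
print('t',round(o['time_s'],2),'q',o['q'].round(3),'p',o['eef_pos'].round(4),'rock',((o['eef_pos']-O)@M*1e3).round(1),'F',o['wrist_force'].round(1),'open',round(o['opening']*85.4,1),'gf',round(o['grasp_force'],1))
print('tool axes in rocker (cols)',(M.T@T).round(3).tolist())
E
python3 ob.py
```

```text
t 1.1 q [ 0.414 -0.38   1.888  0.     1.633 -0.278] p [0.2788 0.2512 0.3482] rock [-421.3  432.3  348.2] F [ 0.6 -0.   0.4] open 60.1 gf 0.0
tool axes in rocker (cols) [[-0.836, 0.549, -0.0], [0.549, 0.836, 0.0], [0.0, -0.0, -1.0]]
```

>>> jog_arm(series=[[[-48,-3,0,0,0,0.13,60],[-48,-3,0,0,0,0.13,60],[-48,-3,0,0,0,0.13,60],[-48,-3,0,0,0,0.13,60],[-48,-3,0,0,0,0.13,60],[-48,-3,0,0,0,0.13,60],[-48,-3,0,0,0,0.13,60],[-48,-3,0,0,0,0.05,60],[-40,0,0,0,0,0,60],[0,40,0,0,0,0,60]]])

```text
time_s: 2.1
eef_pos: [0.368, -0.1645, 0.3488]
eef_rot: [0.001, 0.798, 0.603, -0.001]
wrist_force: [0.1, 0.3, 0.7]
opening: 0.703
grasp_force: 0.0
```

```bash
python3 ob.py
```

```text
t 2.1 q [-0.715 -0.307  1.835 -0.003  1.612 -0.439] p [ 0.368  -0.1645  0.3488] rock [-214.    61.2  348.8] F [0.1 0.3 0.7] open 60.0 gf 0.0
tool axes in rocker (cols) [[-0.022, 1.0, 0.0], [1.0, 0.022, -0.003], [-0.003, 0.0, -1.0]]
```

>>> jog_arm(series=[[[-30,35,0,0,0,0,50],[-38,35,0,0,0,0,50],[0,30,0,-0.14,0,0,50],[0,0,0,-0.14,0,0,50],[0,0,0,-0.14,0,0,50],[0,0,0,-0.14,0,0,50],[0,0,0,-0.14,0,0,50],[0,0,0,-0.14,0,0,50],[0,0,0,-0.14,0,0,50],[0,0,0,-0.14,0,0,50]]])

```text
time_s: 3.1
eef_pos: [0.4494, -0.2488, 0.3489]
eef_rot: [0.425, 0.671, 0.514, 0.324]
wrist_force: [0.5, 0.4, -1.0]
opening: 0.587
grasp_force: 0.0
```

```bash
python3 ob.py
```

```text
t 3.1 q [-1.294 -0.699  2.423  1.142  1.017 -1.478] p [ 0.4494 -0.2488  0.3489] rock [-111.4    4.5  348.9] F [ 0.5  0.4 -1. ] open 50.1 gf 0.0
tool axes in rocker (cols) [[-0.034, 0.429, 0.902], [0.999, 0.017, 0.029], [-0.003, 0.903, -0.43]]
```

```bash
cat > kin.py <<'E'
from h import *
from scipy.optimize import least_squares
import os
lo=np.array([-2.99,-.89,.3,-1.14,0,-3.12]);hi=np.array([2.99,2.07,2.58,4.28,2.63,3.12])
def fk(q,p,full=False):
    h,a0,d,a1,L1,a2,L2,a3,Lt,c,dw=p
    r=lambda ax,a:R.from_euler(ax,a).as_matrix()
    A=r('z',q[0]);B=A@r('y',q[1]);C=B@r('y',q[2]);D=C@r('z',q[3])@r('y',q[4]);E=D@r('z',q[5]+c)
    s=A@[a0,d,h];e=s+B@[a1,0,L1];w=e+C@[a2,dw*0,L2];t=w+D@[a3,0,0]+E@[0,0,Lt]
    return (t,E,s,e,w) if full else (t,E)
L=[eval(l) for l in open('log.txt')]
L.append(([1.141,.181,1.607,0,1.354,-.206],[.128,.561,.231],[0,.1117,.9937,0]))
def res(p):
    o=[]
    for q,x,rt in L:
        t,E=fk(q,p);o+=list((t-x)*10)+list((E-Rm(rt)).ravel())
    return np.array(o+list(np.array(p)[[1,3,5,7]]*.001))
if not os.path.exists('kp.npy'):
    s=min((least_squares(res,[.3,0,d0,0,.4,0,.4,0,.25,c,0]) for c in(0,1.57,3.14,-1.57) for d0 in(-.1,.1)),key=lambda s:s.cost)
    print(s.cost,s.x.round(4));np.save('kp.npy',s.x)
kp=np.load('kp.npy')
def ik(t,E,q0):
    f=lambda q:np.r_[(fk(q,kp)[0]-t)*5,(fk(q,kp)[1]-E).ravel()]
    s=least_squares(f,np.clip(q0,lo+.01,hi-.01),bounds=(lo,hi));return s.x,s.cost
E
python3 - <<'E'
from kin import *
O=np.array([.5546,-.2858,0]);M=R.from_euler('z',-.298).as_matrix()
for x,y,z in((-110,-7,108),(-110,-7,125),(-90,-7,108)):
  for pitch in(65,75,90):
    t=O+M@(np.array([x,y,z])/1e3)
    a=np.radians(pitch);Z=np.array([np.sin(a),0,-np.cos(a)]);X=np.array([0,1,0]);E=M@np.c_[X,np.cross(Z,X),Z]
    b=[]
    for q0 in([-1.294,-.699,2.423,1.142,1.017,-1.478],[-.9,-.3,2.3,3.14,.6,2.7],[-.5,-.3,2.3,3.14,.6,-.4],[-.5,0,2,0,.3,0]):
        q,c=ik(t,E,q0);b.append((round(c,5),q.round(2).tolist(),[v.round(3).tolist() for v in fk(q,kp,True)[2:]]))
    print(x,z,pitch,min(b))
E
```

```text
5.552704525958908e-06 [3.1090e-01 1.5000e-03 1.1770e-01 8.0000e-04 4.3840e-01 8.4000e-02
 5.1350e-01 1.1000e-03 3.1840e-01 1.5708e+00 0.0000e+00]
-110 108 65 (np.float64(0.0), [-1.3, 0.17, 2.54, 1.91, 0.94, -2.69], [[0.114, 0.03, 0.311], [0.134, -0.042, 0.743], [0.171, -0.176, 0.242]])
-110 108 75 (np.float64(0.0), [-1.38, 0.43, 2.53, 2.01, 1.23, -2.97], [[0.116, 0.021, 0.311], [0.151, -0.158, 0.709], [0.153, -0.17, 0.189]])
-110 108 90 (np.float64(0.0), [-1.43, 0.82, 2.43, 2.01, 1.62, 3.05], [[0.117, 0.015, 0.311], [0.163, -0.303, 0.609], [0.143, -0.167, 0.107]])
-110 125 65 (np.float64(0.0), [-1.3, 0.08, 2.55, 1.85, 0.92, -2.6], [[0.114, 0.03, 0.311], [0.124, -0.005, 0.748], [0.171, -0.176, 0.259]])
-110 125 75 (np.float64(0.0), [-1.38, 0.34, 2.55, 1.99, 1.2, -2.9], [[0.116, 0.021, 0.311], [0.144, -0.122, 0.724], [0.153, -0.17, 0.206]])
-110 125 90 (np.float64(0.0), [-1.43, 0.75, 2.45, 2.01, 1.6, 3.09], [[0.117, 0.015, 0.311], [0.16, -0.281, 0.631], [0.143, -0.167, 0.124]])
-90 108 65 (np.float64(0.0), [-1.23, 0.2, 2.5, 1.97, 0.91, -2.68], [[0.111, 0.038, 0.311], [0.141, -0.043, 0.741], [0.19, -0.182, 0.242]])
-90 108 75 (np.float64(0.0), [-1.29, 0.43, 2.49, 2.08, 1.19, -2.94], [[0.114, 0.031, 0.311], [0.164, -0.147, 0.709], [0.172, -0.176, 0.189]])
-90 108 90 (np.float64(0.0), [-1.34, 0.8, 2.39, 2.1, 1.6, 3.09], [[0.115, 0.026, 0.311], [0.188, -0.281, 0.615], [0.162, -0.173, 0.107]])
```

```bash
cat > path.py <<'E'
from kin import *
O=np.array([.5546,-.2858,0]);M=R.from_euler('z',-.298).as_matrix()
foot=np.array([45,-7,85.]);fy=.06
F=R.from_euler('z',fy).as_matrix()
def pose(phi,mode,tilt=25,pmax=75):
    S=R.from_euler('y',-phi).as_matrix() # tip to -x
    c=foot+F@(S@np.array([24,0,165.]))   # cap mid centre
    if mode=='side':
        a=np.radians(tilt);Z=np.array([0,-np.cos(a),-np.sin(a)]);Y=np.array([1.,0,0]);
        E=np.c_[np.cross(Y,Z),Y,Z]; E=E@R.from_rotvec([0,0,phi]).as_matrix()
        # check sense: closing axis should go x->z
        t=c+F@E[:,2]*12
    else:
        a=np.radians(min(np.degrees(phi)*pmax/90,pmax));Z=np.array([np.sin(a),0,-np.cos(a)]);X=np.array([0,1.,0]);E=np.c_[X,np.cross(Z,X),Z]
        t=c+F@(Z*12)
    return O+M@t/1e3,M@F@E,E
if __name__=='__main__':
  for mode,q0s in(('side',[[-.5,.3,1.6,1.57,1.5,0],[-.2,.3,1.6,1.,1.5,0],[-.2,.3,1.6,-.8,1.5,0],[-.5,.3,1.6,2.5,1.5,-1.5],[.2,.3,1.6,-.8,1.5,3],[.2,.3,1.6,-.8,1.5,-3]]),('fwd',[[-.6,.3,1.5,0,1.3,-.4]])):
    best=None
    for q0 in q0s:
        q=np.array(q0);rows=[];C=0
        for ph in range(0,91,5):
            t,E,_=pose(np.radians(ph),mode);q,c=ik(t,E,q);C+=c;rows.append(q)
        rows=np.array(rows);k=(C,abs(np.diff(rows,axis=0)).max())
        print(mode,np.round(k,4))
        if best is None or k<best[0]:best=(k,rows)
    for i in range(0,19,3):print(i*5,best[1][i].round(2),[v.round(2).tolist() for v in fk(best[1][i],kp,True)[3:]])
    print(pose(1.57,mode)[2].round(2).tolist())
E
python3 path.py
python3 - <<'E'
from h import *
d=pickle.load(open('cams.pkl','rb'))
O=np.array([.5546,-.2858,0]);M=R.from_euler('z',-.298).as_matrix()
Q=np.vstack([(cloud(d[n]).reshape(-1,3)-O)@M*1e3 for n in d])
q=Q[(Q[:,0]>92)&(Q[:,0]<220)&(Q[:,2]>130)&(Q[:,2]<600)]
for y in range(-180,181,30):
    r=q[(abs(q[:,1]-y)<15)]
    if len(r):print(y,'min x',r[:,0].min().round(),'zmax',r[:,2].max().round())
E
```

```text
side [0.0922 0.1109]
side [0.0922 0.1109]
side [0.0922 0.1109]
side [13.5529  0.1205]
side [0.0922 0.1109]
side [41.4887  0.0541]
0 [-0.24  0.59  1.4  -1.14  1.4   0.38] [[0.27, 0.06, 0.67], [0.69, -0.04, 0.39]]
15 [-0.24  0.51  1.52 -1.14  1.38  0.68] [[0.24, 0.06, 0.69], [0.65, -0.04, 0.39]]
30 [-0.24  0.45  1.64 -1.14  1.36  0.99] [[0.21, 0.07, 0.71], [0.61, -0.03, 0.38]]
45 [-0.24  0.41  1.74 -1.14  1.34  1.3 ] [[0.2, 0.07, 0.71], [0.57, -0.02, 0.36]]
60 [-0.24  0.41  1.81 -1.14  1.32  1.63] [[0.2, 0.07, 0.71], [0.55, -0.01, 0.34]]
75 [-0.24  0.45  1.85 -1.14  1.29  1.96] [[0.21, 0.07, 0.71], [0.53, -0.01, 0.3]]
90 [-0.23  0.52  1.86 -1.14  1.27  2.29] [[0.24, 0.06, 0.69], [0.53, -0.0, 0.26]]
[[1.0, 0.0, 0.0], [0.0, -0.42, -0.91], [-0.0, 0.91, -0.42]]
fwd [0.     0.2305]
0 [-0.64  0.43  1.27  0.    1.44 -0.4 ] [[0.22, -0.02, 0.71], [0.62, -0.31, 0.56]]
15 [-0.71  0.2   1.58  0.11  1.17 -0.51] [[0.15, 0.03, 0.74], [0.51, -0.29, 0.55]]
30 [-0.81  0.01  1.86  0.29  0.92 -0.71] [[0.09, 0.08, 0.75], [0.41, -0.26, 0.52]]
45 [-0.95 -0.13  2.12  0.63  0.73 -1.1 ] [[0.06, 0.11, 0.75], [0.32, -0.24, 0.46]]
60 [-1.11 -0.17  2.34  1.16  0.7  -1.71] [[0.07, 0.12, 0.74], [0.24, -0.22, 0.39]]
75 [-1.29 -0.    2.49  1.66  0.88 -2.38] [[0.11, 0.03, 0.75], [0.18, -0.21, 0.29]]
90 [-1.43  0.44  2.49  1.89  1.24 -2.93] [[0.14, -0.17, 0.71], [0.15, -0.2, 0.19]]
[[0.0, 0.26, 0.97], [1.0, -0.0, 0.0], [0.0, 0.97, -0.26]]
-180 min x 217.0 zmax 166.0
-150 min x 214.0 zmax 194.0
-30 min x 171.0 zmax 196.0
0 min x 151.0 zmax 200.0
30 min x 154.0 zmax 201.0
60 min x 173.0 zmax 199.0
90 min x 194.0 zmax 449.0
120 min x 194.0 zmax 452.0
150 min x 167.0 zmax 452.0
180 min x 146.0 zmax 454.0
```

>>> jog_arm(series=[[[0,0,0,0.14,0,0,60],[0,0,0,0.14,0,0,60],[0,0,0,0.14,0,0,60],[0,0,0,0.14,0,0,60],[0,0,0,0.14,0,0,60],[0,0,0,0.14,0,0,60],[0,0,0,0.14,0,0,60],[-15,45,0,0.14,0,0,60],[0,45,0,0,0,-0.02,60],[0,45,0,0,0,0,60]]])

```text
time_s: 4.1
eef_pos: [0.5723, -0.2943, 0.355]
eef_rot: [0.007, 0.787, 0.617, 0.006]
wrist_force: [-0.6, -0.2, 0.6]
opening: 0.701
grasp_force: 0.0
```

```bash
python3 ob.py
```

```text
t 4.1 q [-0.663  0.253  1.276  0.008  1.597 -0.421] p [ 0.5723 -0.2943  0.355 ] rock [ 19.4  -3.  355. ] F [-0.6 -0.2  0.6] open 59.8 gf 0.0
tool axes in rocker (cols) [[-0.056, 0.998, 0.018], [0.998, 0.056, 0.002], [0.001, 0.018, -1.0]]
```

>>> jog_arm(series=[[[-3,25,0,0.018,0,0,60],[-3,25,0,0,0,0,60],[0,0,24,0,0,0,60],[0,0,24,0,0,0,60],[0,0,24,0,0,0,60],[0,0,24,0,0,0,60],[0,0,24,0,0,0,60],[0,0,0,0,0,0,50],[0,0,0,0,0,0,46],[0,0,0,0,0,0,46]]])

```text
time_s: 5.1
eef_pos: [0.6183, -0.3122, 0.2387]
eef_rot: [0.002, 0.787, 0.616, 0.001]
wrist_force: [0.4, -0.3, 0.8]
opening: 0.542
grasp_force: 0.0
```

```bash
python3 ob.py
python3 - <<'E'
from bench import ctrl
from h import *
s=ctrl.camera('scene');cv2.imwrite('pics/s2.png',cv2.resize(s['frame'][120:270,290:440],None,fx=4,fy=4,interpolation=cv2.INTER_CUBIC))
E
```

```text
t 5.1 q [-6.390e-01  4.310e-01  1.275e+00  1.000e-03  1.432e+00 -3.970e-01] p [ 0.6183 -0.3122  0.2387] rock [ 68.6  -6.5 238.7] F [ 0.4 -0.3  0.8] open 46.3 gf 0.0
tool axes in rocker (cols) [[-0.056, 0.998, 0.004], [0.998, 0.056, -0.0], [-0.0, 0.004, -1.0]]
```

View pics/s2.png

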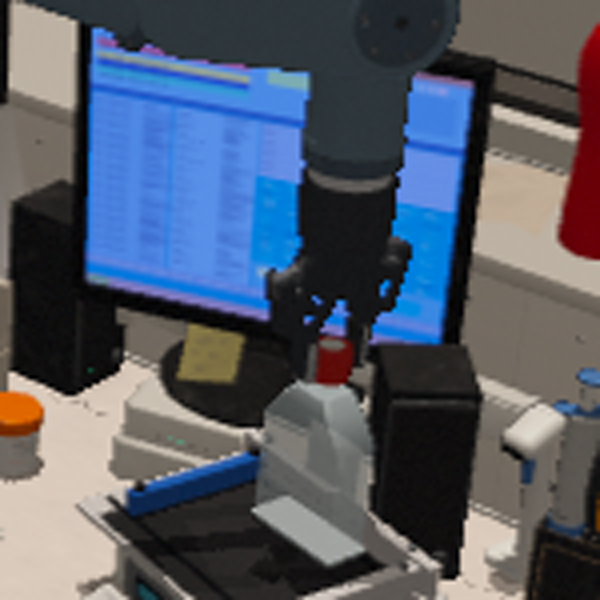

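Fingers straddle the cap (crop ~(333,362)) without touching it. I'll now tip it in small arcs, computing a constant row for each call from the measured pose.

```bash
cat > plan.py <<'E'
import sys
exec(open('ob.py').read())
# usage: plan.py phi_deg [footx] [depth] [off] -> constant row taking the tool to flask angle phi
a=[float(v) for v in sys.argv[1:]]
phi=a[0];fx=a[1] if len(a)>1 else 45;dep=a[2] if len(a)>2 else 14;off=a[3] if len(a)>3 else 0
F=R.from_euler('z',.056).as_matrix();n=10
p=np.radians(phi*.8);Z=np.array([np.sin(p),0,-np.cos(p)]);X=np.array([0,1.,0]);Y=np.cross(Z,X)
c=np.array([fx,-7.8,85])+F@(R.from_euler('y',-phi,degrees=True).apply([24,0,165])+Z*dep+Y*off)
E=F@np.c_[X,Y,Z];T0=M.T@T;p0=(o['eef_pos']-O)@M*1e3
rv=R.from_matrix(T0.T@E).as_rotvec()/n
S=sum(R.from_rotvec(rv*k).as_matrix() for k in range(n))
v=np.linalg.solve(S,T0.T@(c-p0))
print('target',c.round(1),'ROW',v.round(1).tolist(),rv.round(4).tolist())
E
python3 plan.py 10
```

```text
t 5.15 q [-6.390e-01  4.300e-01  1.275e+00  1.000e-03  1.432e+00 -3.970e-01] p [ 0.6184 -0.3122  0.239 ] rock [ 68.7  -6.5 239. ] F [-0.4 -0.   0.6] open 46.0 gf 0.0
tool axes in rocker (cols) [[-0.056, 0.998, 0.004], [0.998, 0.056, -0.0], [-0.001, 0.004, -1.0]]
target [ 41.9  -8.  237.8] ROW [0.0, -2.7, -0.1] [-0.0135, 0.0001, -0.0]
```

>>> jog_arm(series=[[[0,-2.7,-0.1,-0.0135,0,0,42],[0,-2.7,-0.1,-0.0135,0,0,42],[0,-2.7,-0.1,-0.0135,0,0,42],[0,-2.7,-0.1,-0.0135,0,0,42],[0,-2.7,-0.1,-0.0135,0,0,42],[0,-2.7,-0.1,-0.0135,0,0,42],[0,-2.7,-0.1,-0.0135,0,0,42],[0,-2.7,-0.1,-0.0135,0,0,42],[0,-2.7,-0.1,-0.0135,0,0,42],[0,-2.7,-0.1,-0.0135,0,0,42]]])

```text
time_s: 6.15
eef_pos: [0.5911, -0.3051, 0.2362]
eef_rot: [0.054, 0.786, 0.615, 0.043]
wrist_force: [0.4, -0.3, 0.4]
opening: 0.491
grasp_force: 0.1
```

```bash
python3 plan.py 22
cat > look.py <<'E'
import sys
from bench import ctrl
from h import *
s=ctrl.camera('scene');cv2.imwrite(f'pics/{sys.argv[1]}.png',cv2.resize(s['frame'][150:300,290:440],None,fx=4,fy=4,interpolation=cv2.INTER_CUBIC))
O=np.array([.5546,-.2858,0]);M=R.from_euler('z',-.298).as_matrix()
for n,c in(('scene',s),('top',ctrl.camera('top'))):
    I=c['frame'].astype(int);P=(cloud(c)-O)@M*1e3
    m=(I[...,2]>100)&(I[...,1]<70)&(I[...,0]<70)&(abs(P[...,0])<170)&(abs(P[...,1])<80)&(P[...,2]>70)&(P[...,2]<290)
    if m.sum():print(n,'cap pts',m.sum(),np.percentile(P[m],[2,50,98],axis=0).round().tolist())
E
python3 look.py t1
```

```text
t 6.15 q [-0.683  0.284  1.479  0.062  1.255 -0.457] p [ 0.5911 -0.3051  0.2362] rock [ 40.6  -7.7 236.2] F [ 0.4 -0.3  0.4] open 42.0 gf 0.1
tool axes in rocker (cols) [[-0.056, 0.989, 0.137], [0.998, 0.055, 0.008], [0.001, 0.137, -0.991]]
target [  9.7  -9.8 233.6] ROW [-0.0, -3.1, -0.4] [-0.017, -0.0, -0.0001]
scene cap pts 1 [[38.0, -13.0, 232.0], [38.0, -13.0, 232.0], [38.0, -13.0, 232.0]]
```

View pics/t1.png

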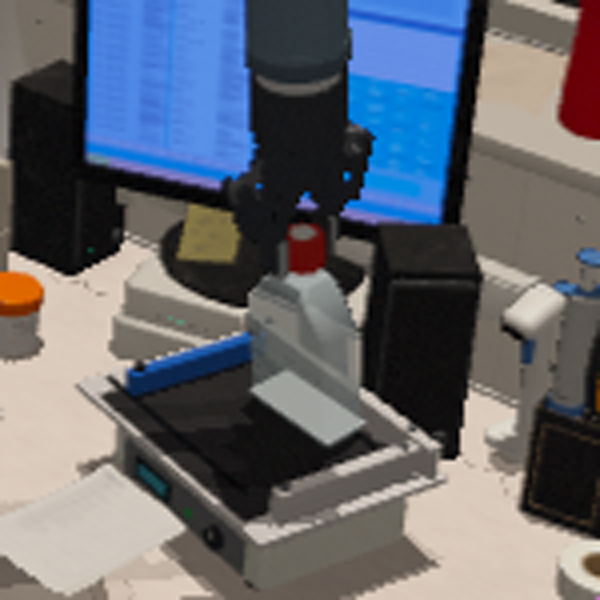

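Tilted about 10° between the fingers (cap at ~(305,248)), and the foot hasn't moved. Continuing.

>>> jog_arm(series=[[[0,-3.1,-0.4,-0.017,0,0,42],[0,-3.1,-0.4,-0.017,0,0,42],[0,-3.1,-0.4,-0.017,0,0,42],[0,-3.1,-0.4,-0.017,0,0,42],[0,-3.1,-0.4,-0.017,0,0,42],[0,-3.1,-0.4,-0.017,0,0,42],[0,-3.1,-0.4,-0.017,0,0,42],[0,-3.1,-0.4,-0.017,0,0,42],[0,-3.1,-0.4,-0.017,0,0,42],[0,-3.1,-0.4,-0.017,0,0,42]]])

```text
time_s: 7.25
eef_pos: [0.5609, -0.2976, 0.2335]
eef_rot: [0.121, 0.778, 0.609, 0.095]
wrist_force: [0.5, -0.4, -0.3]
opening: 0.491
grasp_force: 0.1
```

```bash
python3 plan.py 35
```

```text
t 7.25 q [-0.751  0.119  1.704  0.171  1.054 -0.573] p [ 0.5609 -0.2976  0.2335] rock [  9.5  -9.5 233.5] F [ 0.5 -0.4 -0.3] open 42.0 gf 0.1
tool axes in rocker (cols) [[-0.056, 0.952, 0.303], [0.998, 0.053, 0.017], [0.001, 0.303, -0.953]]
target [-23.3 -11.6 221.6] ROW [-0.0, -3.5, -0.1] [-0.0181, -0.0, -0.0001]
```

>>> jog_arm(series=[[[0,-3.5,-0.1,-0.018,0,0,42],[0,-3.5,-0.1,-0.018,0,0,42],[0,-3.5,-0.1,-0.018,0,0,42],[0,-3.5,-0.1,-0.018,0,0,42],[0,-3.5,-0.1,-0.018,0,0,42],[0,-3.5,-0.1,-0.018,0,0,42],[0,-3.5,-0.1,-0.018,0,0,42],[0,-3.5,-0.1,-0.018,0,0,42],[0,-3.5,-0.1,-0.018,0,0,42],[0,-3.5,-0.1,-0.018,0,0,42]]])

```text
time_s: 8.25
eef_pos: [0.5291, -0.2898, 0.2211]
eef_rot: [0.19, 0.764, 0.598, 0.149]
wrist_force: [-0.0, 0.4, -0.5]
opening: 0.495
grasp_force: 0.2
```

```bash
python3 plan.py 48; python3 look.py t2
```

```text
t 8.25 q [-0.843 -0.031  1.934  0.358  0.859 -0.784] p [ 0.5291 -0.2898  0.2211] rock [-23.2 -11.3 221.1] F [-0.   0.4 -0.5] open 42.3 gf 0.2
tool axes in rocker (cols) [[-0.056, 0.882, 0.468], [0.998, 0.049, 0.027], [0.001, 0.469, -0.883]]
target [-52.7 -13.3 202.3] ROW [-0.0, -3.5, -0.0] [-0.0182, -0.0, -0.0001]
scene cap pts 8 [[-48.0, -25.0, 229.0], [-40.0, -9.0, 244.0], [-19.0, 5.0, 253.0]]
top cap pts 21 [[-46.0, -4.0, 235.0], [-33.0, -0.0, 245.0], [-22.0, 2.0, 252.0]]
```

View pics/t2.png

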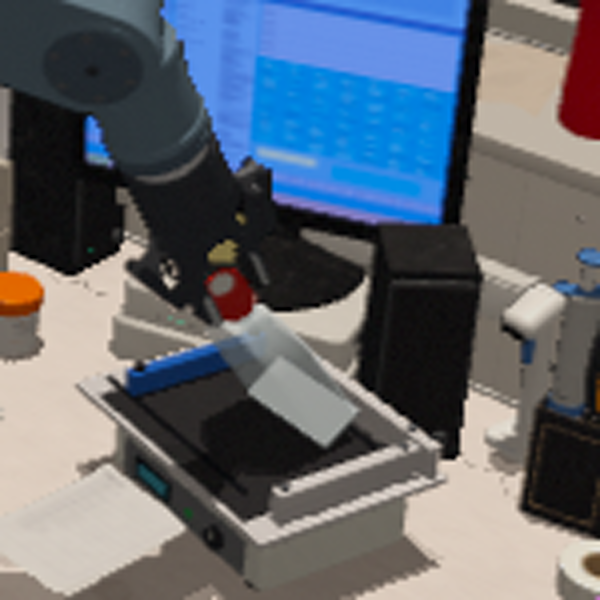

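Tilted about 37°, with the cap resting on the front finger at ~(230,295) and the foot edge still in place. Continuing to lower.

>>> jog_arm(series=[[[0,-3.5,0,-0.018,0,0,43],[0,-3.5,0,-0.018,0,0,43],[0,-3.5,0,-0.018,0,0,43],[0,-3.5,0,-0.018,0,0,44],[0,-3.5,0,-0.018,0,0,44],[0,-3.5,0,-0.018,0,0,44],[0,-3.5,0,-0.018,0,0,44],[0,-3.5,0,-0.018,0,0,44],[0,-3.5,0,-0.018,0,0,44],[0,-3.5,0,-0.018,0,0,44]]])

```text
time_s: 9.35
eef_pos: [0.5004, -0.2827, 0.2022]
eef_rot: [0.258, 0.744, 0.582, 0.202]
wrist_force: [-0.3, -0.3, -0.7]
opening: 0.514
grasp_force: 0.2
```

```bash
python3 plan.py 60
```

```text
t 9.35 q [-0.96  -0.138  2.145  0.669  0.716 -1.138] p [ 0.5004 -0.2827  0.2022] rock [-52.7 -12.9 202.2] F [-0.3 -0.3 -0.7] open 43.9 gf 0.2
tool axes in rocker (cols) [[-0.055, 0.784, 0.618], [0.998, 0.043, 0.034], [0.0, 0.619, -0.785]]
target [-75.3 -14.5 178.9] ROW [-0.0, -3.2, 0.2] [-0.017, 0.0, -0.0001]
```

>>> jog_arm(series=[[[0,-3.2,0.2,-0.017,0,0,44],[0,-3.2,0.2,-0.017,0,0,44],[0,-3.2,0.2,-0.017,0,0,44],[0,-3.2,0.2,-0.017,0,0,44],[0,-3.2,0.2,-0.017,0,0,45],[0,-3.2,0.2,-0.017,0,0,45],[0,-3.2,0.2,-0.017,0,0,45],[0,-3.2,0.2,-0.017,0,0,45],[0,-3.2,0.2,-0.017,0,0,45],[0,-3.2,0.2,-0.017,0,0,45]]])

```text
time_s: 10.35
eef_pos: [0.4789, -0.2775, 0.1791]
eef_rot: [0.32, 0.72, 0.563, 0.25]
wrist_force: [-0.3, 0.4, -0.9]
opening: 0.523
grasp_force: 0.3
```

```bash
python3 plan.py 71
```

```text
t 10.35 q [-1.087 -0.168  2.317  1.089  0.677 -1.625] p [ 0.4789 -0.2775  0.1791] rock [-74.9 -14.3 179.1] F [-0.3  0.4 -0.9] open 44.7 gf 0.3
tool axes in rocker (cols) [[-0.055, 0.668, 0.742], [0.998, 0.037, 0.041], [-0.0, 0.743, -0.669]]
target [-91.3 -15.4 153.7] ROW [-0.0, -3.0, 0.3] [-0.0154, 0.0001, -0.0001]
```

>>> jog_arm(series=[[[0,-3,0.3,-0.0155,0,0,45],[0,-3,0.3,-0.0155,0,0,45],[0,-3,0.3,-0.0155,0,0,45],[0,-3,0.3,-0.0155,0,0,46],[0,-3,0.3,-0.0155,0,0,46],[0,-3,0.3,-0.0155,0,0,46],[0,-3,0.3,-0.0155,0,0,46],[0,-3,0.3,-0.0155,0,0,46],[0,-3,0.3,-0.0155,0,0,46],[0,-3,0.3,-0.0155,0,0,46]]])

```text
time_s: 11.35
eef_pos: [0.4631, -0.2738, 0.1537]
eef_rot: [0.375, 0.693, 0.542, 0.293]
wrist_force: [-0.1, 0.2, -0.9]
opening: 0.534
grasp_force: 0.4
```

```bash
python3 plan.py 80; python3 look.py t3
```

```text
t 11.35 q [-1.213 -0.09   2.438  1.487  0.764 -2.128] p [ 0.4631 -0.2738  0.1537] rock [-91.  -15.3 153.7] F [-0.1  0.2 -0.9] open 45.6 gf 0.4
tool axes in rocker (cols) [[-0.054, 0.546, 0.836], [0.999, 0.03, 0.045], [-0.001, 0.837, -0.547]]
target [-100.5  -16.   131.2] ROW [-0.0, -2.4, 0.3] [-0.0125, 0.0002, -0.0]
scene cap pts 29 [[-122.0, -36.0, 155.0], [-101.0, -30.0, 163.0], [-87.0, -5.0, 171.0]]
top cap pts 30 [[-119.0, -10.0, 159.0], [-107.0, -5.0, 168.0], [-94.0, -2.0, 190.0]]
```

View pics/t3.png

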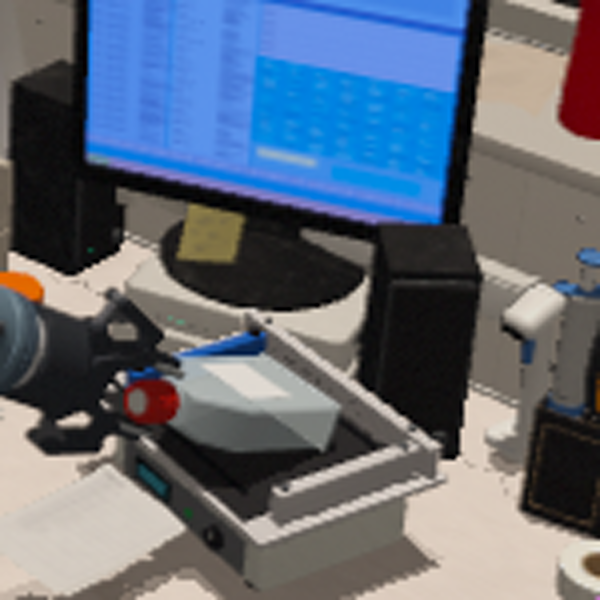

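The flask is at about 73°, cap at crop ~(152,400), with the lower finger under it. I'll ease down the rest.

>>> jog_arm(series=[[[0,-2.4,0.3,-0.0125,0,0,46],[0,-2.4,0.3,-0.0125,0,0,46],[0,-2.4,0.3,-0.0125,0,0,46],[0,-2.4,0.3,-0.0125,0,0,46],[0,-2.4,0.3,-0.0125,0,0,46],[0,-2.4,0.3,-0.0125,0,0,46],[0,-2.4,0.3,-0.0125,0,0,46],[0,-2.4,0.3,-0.0125,0,0,46],[0,-2.4,0.3,-0.0125,0,0,46],[0,-2.4,0.3,-0.0125,0,0,46]]])

```text
time_s: 12.45
eef_pos: [0.4544, -0.2717, 0.1317]
eef_rot: [0.417, 0.668, 0.523, 0.326]
wrist_force: [0.2, 0.2, -1.4]
opening: 0.539
grasp_force: 0.4
```

```bash
python3 plan.py 87; python3 look.py t4
```

```text
t 12.45 q [-1.309  0.078  2.49   1.731  0.921 -2.504] p [ 0.4544 -0.2717  0.1317] rock [-99.9 -15.9 131.7] F [ 0.2  0.2 -1.4] open 46.0 gf 0.4
tool axes in rocker (cols) [[-0.055, 0.438, 0.897], [0.998, 0.025, 0.049], [-0.001, 0.899, -0.439]]
target [-105.2  -16.2  112.7] ROW [0.0, -2.0, 0.3] [-0.0098, 0.0001, 0.0]
scene cap pts 33 [[-127.0, -37.0, 129.0], [-113.0, -31.0, 139.0], [-98.0, -7.0, 145.0]]
top cap pts 20 [[-128.0, -9.0, 134.0], [-116.0, -6.0, 145.0], [-103.0, -2.0, 152.0]]
```

>>> jog_arm(series=[[[0,-1.9,0.3,-0.01,0,0,46],[0,-1.9,0.3,-0.01,0,0,46],[0,-1.9,0.3,-0.01,0,0,46],[0,-1.9,0.3,-0.01,0,0,46],[0,-1.9,0.3,-0.01,0,0,46],[0,-1.9,0.3,-0.01,0,0,46],[0,-1.9,0.3,-0.01,0,0,46],[0,-1.9,0.3,-0.01,0,0,46],[0,-1.9,0.3,-0.01,0,0,46],[0,-1.9,0.3,-0.01,0,0,46]]])

```text
time_s: 13.55
eef_pos: [0.4498, -0.2702, 0.1129]
eef_rot: [0.45, 0.646, 0.506, 0.353]
wrist_force: [-0.1, -0.3, -1.5]
opening: 0.534
grasp_force: 0.4
```

```bash
python3 plan.py 91; python3 look.py t5
```

```text
t 13.55 q [-1.375  0.281  2.495  1.855  1.087 -2.767] p [ 0.4498 -0.2702  0.1129] rock [-104.8  -15.8  112.9] F [-0.1 -0.3 -1.5] open 45.6 gf 0.4
tool axes in rocker (cols) [[-0.055, 0.346, 0.937], [0.998, 0.019, 0.052], [0.001, 0.938, -0.346]]
target [-106.8  -16.3  102. ] ROW [-0.0, -1.1, 0.2] [-0.0053, 0.0, -0.0001]
scene cap pts 34 [[-130.0, -35.0, 101.0], [-118.0, -30.0, 121.0], [-93.0, 10.0, 131.0]]
top cap pts 17 [[-133.0, -8.0, 121.0], [-120.0, -5.0, 125.0], [-107.0, -3.0, 131.0]]
```

>>> jog_arm(series=[[[0,-0.5,0.2,0,0,0,46],[0,-0.5,0.2,0,0,0,46],[0,-0.5,0.2,0,0,0,47],[0,-0.5,0.2,0,0,0,47],[0,-0.5,0.2,0,0,0,48],[0,-0.5,0.2,0,0,0,48],[0,-0.5,0.2,0,0,0,49],[0,-0.5,0.2,0,0,0,49],[0,-0.5,0.2,0,0,0,50],[0,-0.5,0.2,0,0,0,50]]])

```text
time_s: 14.65
eef_pos: [0.45, -0.2702, 0.1077]
eef_rot: [0.45, 0.646, 0.506, 0.353]
wrist_force: [-0.2, 0.4, 0.4]
opening: 0.584
grasp_force: 0.0
```

```bash
python3 ob.py; python3 look.py t6
```

```text
t 14.65 q [-1.374  0.306  2.49   1.865  1.091 -2.788] p [ 0.45   -0.2702  0.1077] rock [-104.6  -15.8  107.7] F [-0.2  0.4  0.4] open 49.9 gf 0.0
tool axes in rocker (cols) [[-0.056, 0.346, 0.937], [0.998, 0.019, 0.052], [0.001, 0.938, -0.347]]
scene cap pts 38 [[-132.0, -36.0, 105.0], [-117.0, -30.0, 116.0], [-104.0, -9.0, 126.0]]
top cap pts 16 [[-132.0, -9.0, 118.0], [-119.0, -6.0, 122.0], [-109.0, -3.0, 128.0]]
```

The flask is down: no load on the wrist and the cap's underside is at rest height. I'll open the fingers, slide out sideways to the right, rise and un-pitch.

>>> jog_arm(series=[[[0,0,0,0,0,0,56],[0,0,0,0,0,0,60],[-6,0,0,0,0,0,60],[-12,0,0,0,0,0,60],[-16,0,0,0,0,0,60],[-16,0,0,0,0,0,60],[-5,19,-20,0,0,0,60],[0,28,-20,0,0,0,40],[0,28,-20,0,0,0,20],[0,0,0,0.1,0,0,0]]])

```text
time_s: 15.75
eef_pos: [0.4056, -0.3182, 0.2]
eef_rot: [0.417, 0.669, 0.522, 0.325]
wrist_force: [0.1, -0.2, -0.7]
opening: 0.195
grasp_force: 0.0
```

```bash
python3 ob.py; python3 look.py t7
```

```text
t 15.75 q [-1.53  -0.174  2.468  1.385  1.068 -2.179] p [ 0.4056 -0.3182  0.2   ] rock [-132.9  -74.7  200. ] F [ 0.1 -0.2 -0.7] open 16.7 gf 0.0
tool axes in rocker (cols) [[-0.051, 0.44, 0.897], [0.999, 0.022, 0.046], [0.0, 0.898, -0.44]]
scene cap pts 77 [[-134.0, -36.0, 105.0], [-119.0, -26.0, 121.0], [-105.0, -4.0, 128.0]]
top cap pts 58 [[-129.0, -29.0, 117.0], [-119.0, -15.0, 125.0], [-108.0, -3.0, 130.0]]
```

>>> jog_arm(series=[[[32,0,-10,0.1,0,0,0],[32,0,-10,0.1,0,0,0],[0,-13,10,0,0,0,0],[0,-13,10,0,0,0,0],[0,-13,10,0,0,0,0],[0,-13,10,0,0,0,0],[0,-13,10,0,0,0,0],[0,-10,8,0,0,0,0],[0,0,0,0,0,0,0],[0,0,0,0,0,0,0]]])

```text
time_s: 16.85
eef_pos: [0.4091, -0.2562, 0.1115]
eef_rot: [0.353, 0.702, 0.55, 0.282]
wrist_force: [0.3, 0.4, -0.2]
opening: 0.001
grasp_force: 0.0
```

```bash
python3 ob.py; python3 look.py t8
```

```text
t 16.85 q [-1.376 -0.092  2.538  1.404  0.839 -2.231] p [ 0.4091 -0.2562  0.1115] rock [-147.8  -14.4  111.5] F [ 0.3  0.4 -0.2] open 0.1 gf 0.0
tool axes in rocker (cols) [[-0.06, 0.591, 0.805], [0.998, 0.03, 0.053], [0.007, 0.806, -0.592]]
scene cap pts 77 [[-136.0, -36.0, 105.0], [-120.0, -27.0, 120.0], [-104.0, -12.0, 129.0]]
top cap pts 57 [[-129.0, -29.0, 117.0], [-119.0, -14.0, 125.0], [-108.0, -3.0, 131.0]]
```

>>> jog_arm(series=[[[2,-5,3.5,0,-0.048,0.036,0],[0,2.9,4,0,0,0,0],[0,2.9,4,0,0,0,0],[0,2.9,4,0,0,0,0],[0,2.9,4,0,0,0,0],[0,2.9,4,0,0,0,0],[0,2.9,4,0,0,0,0],[0,2.9,4,0,0,0,0],[0,2.9,4,0,0,0,0],[0,2.9,4,0,0,0,0]]])

```text
time_s: 17.95
eef_pos: [0.4524, -0.2679, 0.1059]
eef_rot: [0.362, 0.718, 0.529, 0.27]
wrist_force: [-0.7, 0.1, 0.7]
opening: 0.0
grasp_force: 0.8
```

```bash
python3 ob.py; python3 look.py t9
```

```text
t 17.95 q [-1.182  0.013  2.461  1.624  0.677 -2.263] p [ 0.4524 -0.2679  0.1059] rock [-103.   -12.9  105.9] F [-0.7  0.1  0.7] open 0.0 gf 0.8
tool axes in rocker (cols) [[-0.0, 0.592, 0.806], [1.0, -0.004, 0.003], [0.005, 0.806, -0.592]]
scene cap pts 80 [[-100.0, -34.0, 92.0], [-87.0, -26.0, 121.0], [-58.0, 13.0, 128.0]]
top cap pts 60 [[-96.0, -30.0, 117.0], [-85.0, -16.0, 125.0], [-73.0, -4.0, 132.0]]
```

>>> jog_arm(series=[[[0,2.4,3.2,0,0,0,0],[0,2.4,3.2,0,0,0,0],[0,2.4,3.2,0,0,0,0],[0,1,1.4,0,0,0,0],[0,0.5,0.6,0,0,0,0],[0,0.3,0.4,0,0,0,0],[0,0.3,0.4,0,0,0,0],[0,0.3,0.4,0,0,0,0],[0,0,0,0,0,0,0],[0,0,0,0,0,0,0]]])

```text
time_s: 19.05
eef_pos: [0.4666, -0.2718, 0.1057]
eef_rot: [0.362, 0.718, 0.529, 0.27]
wrist_force: [-17.3, 5.6, 12.2]
opening: 0.001
grasp_force: 9.3
```

```bash
python3 ob.py; python3 look.py t10
```

```text
t 19.05 q [-1.139  0.045  2.428  1.659  0.649 -2.262] p [ 0.4666 -0.2718  0.1057] rock [-88.2 -12.5 105.7] F [-17.3   5.6  12.2] open 0.1 gf 9.3
tool axes in rocker (cols) [[0.001, 0.592, 0.806], [1.0, -0.004, 0.003], [0.005, 0.806, -0.592]]
scene cap pts 74 [[-89.0, -36.0, 104.0], [-73.0, -27.0, 121.0], [-58.0, -6.0, 128.0]]
top cap pts 74 [[-86.0, -41.0, 87.0], [-71.0, -15.0, 125.0], [-57.0, -3.0, 131.0]]
```

Pressing at about 18 N, so the base is flush against the rear stop (cap end at about x = -85 mm). I'll back off, rise, un-pitch and go to the left of the bar.

>>> jog_arm(series=[[[0,-4,-5,0,0,0,0],[0,-8,-11,0,0,0,0],[0,16,-24,0,0,0,0],[0,24,-18,0.14,0,0,0],[0,24,-18,0.14,0,0,0],[0,20,-25,0.14,0,0,0],[0,0,0,0.14,0,0,0],[0,0,0,0.14,0,0,0],[0,0,0,0.14,0,0,0],[0,0,0,0.09,0,0,0]]])

```text
time_s: 20.15
eef_pos: [0.4462, -0.2542, 0.1739]
eef_rot: [0.094, 0.784, 0.605, 0.096]
wrist_force: [-0.3, 0.1, -0.4]
opening: 0.003
grasp_force: 0.0
```

```bash
python3 ob.py
python3 - <<'E'
from bench import ctrl
from h import *
O=np.array([.5546,-.2858,0]);M=R.from_euler('z',-.298).as_matrix()
c=ctrl.camera('top');I=c['frame'].astype(int)
uv=np.argwhere((I[...,2]>100)&(I[...,1]<70)&(I[...,0]<70))[:,::-1]
for nm,m,z in(('cap',(I[...,2]>100)&(I[...,1]<70),.11),('bar',(I[...,0]>130)&(I[...,2]<100)&(I[...,0]-I[...,2]>70),.109)):
    uv=np.argwhere(m)[:,::-1];p=(onz(c,uv,z)-O)@M*1e3
    p=p[(abs(p[:,0])<140)&(abs(p[:,1])<140)];print(nm,len(p),np.percentile(p,[3,50,97],axis=0).round(1).tolist() if len(p) else '')
cv2.imwrite('pics/t11.png',cv2.resize(c['frame'][135:225,305:425],None,fx=6,fy=6,interpolation=cv2.INTER_CUBIC))
E
```

```text
t 20.15 q [-0.867 -0.06   2.009  0.217  1.003 -0.711] p [ 0.4462 -0.2542  0.1739] rock [-112.9   -1.6  173.9] F [-0.3  0.1 -0.4] open 0.3 gf 0.0
tool axes in rocker (cols) [[-0.047, 0.964, 0.262], [0.998, 0.035, 0.048], [0.037, 0.264, -0.964]]
cap 50 [[-83.2, -34.2, 110.0], [-67.4, -12.6, 110.0], [-56.7, -3.7, 110.0]]
bar 148 [[-44.6, 80.6, 109.0], [18.7, 87.3, 109.0], [72.2, 94.1, 109.0]]
```

View pics/t11.png

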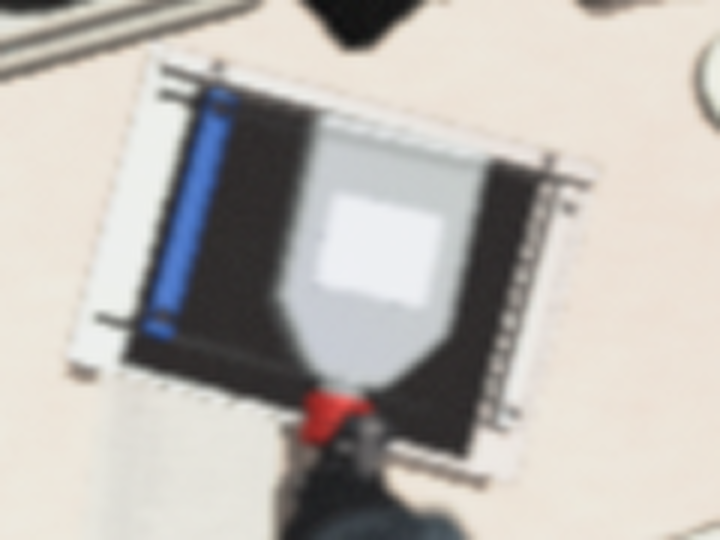

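The flask lies aligned with its base at the rear stop. The bar is at about y 80..94 mm, and the space left of it is clear.

>>> jog_arm(series=[[[0,0,-5,0.13,0,0.047,0],[0,0,-5,0.135,-0.037,0,0],[34,33,0,0,0,0,0],[34,33,0,0,0,0,0],[34,33,0,0,0,0,0],[34,33,0,0,0,0,0],[0,0,0,0,0,0,0],[0,0,0,0,0,0,0],[0,0,0,0,0,0,0],[0,0,0,0,0,0,0]]])

```text
time_s: 21.2
eef_pos: [0.6084, -0.1628, 0.1841]
eef_rot: [-0.003, 0.805, 0.593, 0.006]
wrist_force: [0.2, -0.7, 0.5]
opening: -0.003
grasp_force: 0.0
```

```bash
python3 ob.py
python3 - <<'E'
from bench import ctrl
from h import *
O=np.array([.5546,-.2858,0]);M=R.from_euler('z',-.298).as_matrix()
c=ctrl.camera('scene');Q=(cloud(c)-O)@M*1e3;I=c['frame'].astype(int)
m=(I[...,0]>90)&(I[...,0]-I[...,2]>50)&(abs(Q[...,0])<110)&(abs(Q[...,1])<140)&(Q[...,2]>80)&(Q[...,2]<120)
q=Q[m];print('bar scene',len(q),np.percentile(q,[3,50,97],axis=0).round(1).tolist())
c=ctrl.camera('top');P=(cloud(c).reshape(-1,3)-O)@M*1e3
for y in range(60,150,6):
    r=P[(abs(P[:,0]-0)<40)&(abs(P[:,1]-y)<3)];print(y,np.median(r[:,2]).round() if len(r) else '',end='; ')
E
```

```text
t 21.2 q [-0.457  0.34   1.508  0.014  1.292 -0.159] p [ 0.6084 -0.1628  0.1841] rock [ 15.4 133.3 184.1] F [ 0.2 -0.7  0.5] open -0.2 gf 0.0
tool axes in rocker (cols) [[0.003, 1.0, 0.003], [1.0, -0.003, 0.013], [0.013, 0.003, -1.0]]
bar scene 39 [[-48.7, 81.4, 103.9], [50.7, 88.7, 108.6], [83.6, 94.8, 111.8]]
60 87.0; 66 92.0; 72 541.0; 78 550.0; 84 549.0; 90 541.0; 96 534.0; 102 539.0; 108 540.0; 114 540.0; 120 538.0; 126 531.0; 132 516.0; 138 506.0; 144 512.0;
```

>>> jog_arm(series=[[[0,4,22,0,0,0,0],[0,0,22,0,0,0,0],[0,0,22,0,0,0,0],[0,0,22,0,0,0,0],[0,0,0,0,0,0,0],[-8,0,0,0,0,0,0],[-8,0,0,0,0,0,0],[-8,0,0,0,0,0,0],[-8,0,0,0,0,0,0],[-8,0,0,0,0,0,0]]])

```text
time_s: 22.3
eef_pos: [0.6027, -0.2011, 0.0967]
eef_rot: [-0.002, 0.805, 0.594, 0.007]
wrist_force: [1.6, 2.8, 1.5]
opening: -0.002
grasp_force: 1.4
```

```bash
python3 ob.py
```

```text
t 22.3 q [-0.516  0.451  1.55   0.015  1.138 -0.222] p [ 0.6027 -0.2011  0.0967] rock [21.1 95.1 96.7] F [1.6 2.8 1.5] open -0.1 gf 1.4
tool axes in rocker (cols) [[0.002, 1.0, 0.005], [1.0, -0.002, 0.013], [0.013, 0.005, -1.0]]
```

>>> jog_arm(series=[[[-6,0,0,0,0,0,0],[-6,0,0,0,0,0,0],[-6,0,0,0,0,0,0],[-6,0,0,0,0,0,0],[-6,0,0,0,0,0,0],[-6,0,0,0,0,0,0],[-6,0,0,0,0,0,0],[-6,0,0,0,0,0,0],[-6,0,0,0,0,0,0],[-6,0,0,0,0,0,0]]])

```text
time_s: 23.3
eef_pos: [0.5843, -0.2581, 0.0949]
eef_rot: [-0.003, 0.805, 0.594, 0.006]
wrist_force: [1.2, 3.4, 2.6]
opening: 0.004
grasp_force: 2.0
```

```bash
python3 ob.py;python3 look.py t12
```

```text
t 23.3 q [-0.608  0.462  1.539  0.015  1.142 -0.315] p [ 0.5843 -0.2581  0.0949] rock [20.3 35.2 94.9] F [1.2 3.4 2.6] open 0.3 gf 2.0
tool axes in rocker (cols) [[0.001, 1.0, 0.003], [1.0, -0.001, 0.013], [0.013, 0.003, -1.0]]
scene cap pts 65 [[-88.0, -56.0, 108.0], [-74.0, -47.0, 121.0], [-57.0, -33.0, 129.0]]
```

>>> jog_arm(series=[[[-4,0,0,0,0,0,0],[-4,0,0,0,0,0,0],[-4,0,0,0,0,0,0],[-2.5,0,0,0,0,0,0],[-0.8,0,0,0,0,0,0],[-0.8,0,0,0,0,0,0],[-0.8,0,0,0,0,0,0],[-0.8,0,0,0,0,0,0],[-0.8,0,0,0,0,0,0],[0,0,0,0,0,0,0]]])

```text
time_s: 24.4
eef_pos: [0.5793, -0.2739, 0.0946]
eef_rot: [-0.003, 0.805, 0.594, 0.007]
wrist_force: [-0.1, 8.3, 3.3]
opening: 0.005
grasp_force: 4.2
```

```bash
python3 ob.py;python3 look.py t13
```

```text
t 24.4 q [-0.634  0.467  1.532  0.016  1.145 -0.342] p [ 0.5793 -0.2739  0.0946] rock [20.1 18.6 94.6] F [-0.1  8.3  3.3] open 0.4 gf 4.2
tool axes in rocker (cols) [[0.001, 1.0, 0.003], [1.0, -0.001, 0.015], [0.015, 0.003, -1.0]]
scene cap pts 67 [[-91.0, -75.0, 109.0], [-74.0, -65.0, 120.0], [-57.0, -49.0, 128.0]]
```

>>> jog_arm(series=[[[-0.7,0,0,0,0,0,0],[-0.7,0,0,0,0,0,0],[-0.7,0,0,0,0,0,0],[-0.7,0,0,0,0,0,0],[-0.5,0,0,0,0,0,0],[-0.5,0,0,0,0,0,0],[0,0,0,0,0,0,0],[0,0,0,0,0,0,0],[0,0,0,0,0,0,0],[0,0,0,0,0,0,0]]])

```text
time_s: 25.5
eef_pos: [0.5792, -0.274, 0.0946]
eef_rot: [-0.005, 0.804, 0.594, 0.009]
wrist_force: [5.7, 20.1, 6.2]
opening: 0.001
grasp_force: 10.1
```

```bash
python3 ob.py;python3 look.py t14
```

```text
t 25.5 q [-0.637  0.467  1.531  0.022  1.148 -0.348] p [ 0.5792 -0.274   0.0946] rock [20.1 18.5 94.6] F [ 5.7 20.1  6.2] open 0.1 gf 10.1
tool axes in rocker (cols) [[-0.0, 1.0, 0.002], [1.0, 0.0, 0.02], [0.02, 0.002, -1.0]]
scene cap pts 67 [[-87.0, -72.0, 106.0], [-73.0, -64.0, 121.0], [-57.0, -51.0, 128.0]]
```

Seated: the force rose to about 21 N with no further motion. Backing off, rising clear and checking.

>>> jog_arm(series=[[[3,0,0,0,0,0,0],[3,0,0,0,0,0,0],[12,0,0,0,0,0,0],[15,0,-5,0,0,0,0],[0,0,-40,0,0,0,0],[0,0,-45,0,0,0,0],[0,-45,-10,0,0,0,0],[0,-50,0,0,0,0,0],[0,-50,0,0,0,0,0],[0,-50,0,0,0,0,0]]])

```text
time_s: 26.6
eef_pos: [0.3992, -0.19, 0.1946]
eef_rot: [-0.002, 0.804, 0.594, 0.006]
wrist_force: [-1.8, 0.2, 1.7]
opening: -0.001
grasp_force: 0.0
```

```bash
python3 ob.py
python3 - <<'E'
from bench import ctrl
from h import *
O=np.array([.5546,-.2858,0]);M=R.from_euler('z',-.298).as_matrix()
c=ctrl.camera('top');I=c['frame'].astype(int)
for nm,m,z in(('cap',(I[...,2]>100)&(I[...,1]<70),.11),('bar',(I[...,0]>130)&(I[...,2]<100)&(I[...,0]-I[...,2]>70),.109)):
    uv=np.argwhere(m)[:,::-1];p=(onz(c,uv,z)-O)@M*1e3
    p=p[(abs(p[:,0])<140)&(abs(p[:,1])<140)];print(nm,len(p),np.percentile(p,[3,50,97],axis=0).round(1).tolist() if len(p) else '')
a=cv2.resize(c['frame'][135:225,305:425],None,fx=6,fy=6,interpolation=cv2.INTER_CUBIC)
cv2.imwrite('pics/t15.png',a)
E
```

```text
t 26.6 q [-0.723 -0.09   1.967  0.013  1.267 -0.428] p [ 0.3992 -0.19    0.1946] rock [-176.7   45.9  194.6] F [-1.8  0.2  1.7] open -0.1 gf 0.0
tool axes in rocker (cols) [[0.001, 1.0, 0.004], [1.0, -0.001, 0.012], [0.012, 0.004, -1.0]]
cap 74 [[-83.0, -74.6, 110.0], [-70.1, -56.2, 110.0], [-59.5, -41.5, 110.0]]
bar 142 [[-33.4, -8.0, 109.0], [20.2, -1.5, 109.0], [74.8, 4.7, 109.0]]
```

View pics/t15.png

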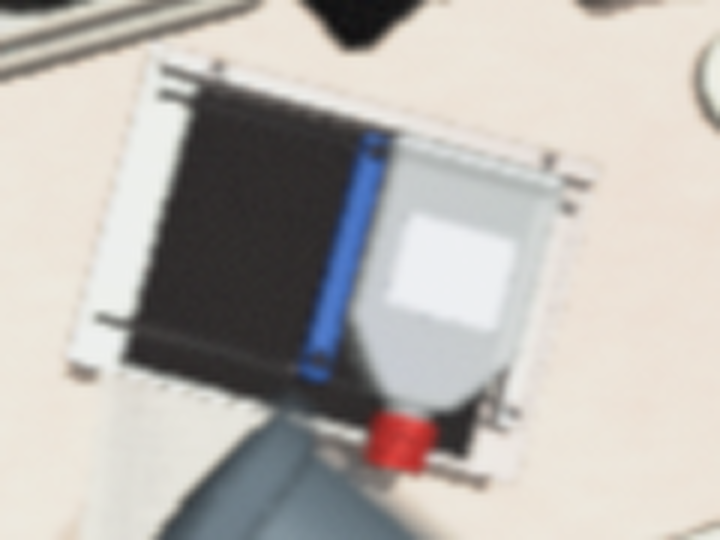

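The final view shows the flask base at the rear stop and its side on the rail. The bar is against the other side at y of about -9 mm, and the cap centre is at (-70,-57) mm, as expected. Handing in.

```bash
python3 -c "
from bench import ctrl
print(ctrl.hand_in())"
```

```text
the job is handed in; nothing more can be done
None
```

The job is handed in: the flask was eased down without grasping or lifting, its base is flush with the rear stop, and it lies snugly between the blue bar and the side rail, with the arm clear (26.6 s of the 72 s used).

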